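# Set the laminator's paper stop to its length mark and hold it with the cam lever shut

### The arm

A 7-joint arm with a two-finger parallel gripper is mounted at the origin on the work surface. World frame = base frame: x ahead of the robot, y to its left, z up, the work surface at z = 0. Lengths are in m, angles in rad, forces in N, time in s.
With the tool pointing down it reaches from about 0.425 to 0.875 m from the base axis. Payload 8.4 kg.
Tool frame: the origin (TCP) lies at the very end of the fingers, on their centre line; the grasp point (between the pads) lies 19 mm behind it; x points along the fingers, z is the direction in which the jaws open and shut, and the axes are right-handed (so a half turn about x gives the same grasp; the last joint's range is limited). The gripper opens to 87 mm and grips with 3 to 60 N. Pads are 19 mm wide; open, the fingers measure 117 mm over their backs; the gripper's body (75 mm by 190 mm) begins 51 mm behind the grasp point.
Start: joints at [-0.099, 0.333, 0.04, 1.465, -0.013, 1.343, -0.059], TCP at [0.65, -0, 0.196] pointing down, gripper open.
Joint ranges: [-2.58, 2.58], [-0.38, 2.09], [-1.3, 1.39], [0.25, 2.4], [-1.5, 4.64], [0.08, 2.09], [-2.65, 2.65]. Speed limits (rad/s): [2.22, 2.22, 2.79, 2.79, 3.14, 3.14, 3.14].

### API

Orientations are given as a unit quaternion [x, y, z, w].
In Python, from bench import r gives the robot as it stands.
- The arm moves only by the shell command python3 -m jog 'ROWS' [FORCE]. ROWS is JSON, a list of rows, each a list of 7 numbers: the shift along the tool's x, y, z in m, then the turn, a rotation vector about the tool's x, y, z in degrees, then the opening, from 0 (shut) to 1 (fully open). A call has 1 to 10 rows; each row is the pose to reach, as a shift and turn from the pose measured when the call began, along the tool's axes at that moment; what a row does not reach only later rows make up. A row lasts 1/12 s, in which the tool goes at most 41.7 mm and 7.16 degrees, less where a joint would pass 70% of its speed; a pose out of reach is approached as far as the arm can. A call with a gripper value outside its range is refused whole. The fingers move at their own pace and stop on an object; FORCE is the grip in N (left out, the last holds). Time passes only in rows, so rows that repeat a pose let the fingers close. It gives the time, the measured TCP pose, the force and the opening at its end, in the units of the state.
- r.read_state(): the state, without advancing time (a new reading comes with each control period).
- r.snapshot(name): name is "scene" or "side" or "wrist"; returns a dict with "frame" (400x640x3 uint8, blue, green, red), "intrinsics" (3x3 intrinsics, pixels), "cam_to_world" (4x4, takes a point from camera to world coordinates). Camera axes: x right, y down, z forward; pixel columns grow to the right and rows downward; lengths in m; the calibration is good to about 2 mm. A picture is of the moment at which its call begins. There is no depth.
- r.job_done(): hands the job in, once; it reports no verdict.
The state is a dict: "time": time; "q": joint angles; "qvel": joint speeds; "tau": joint torques, N m; "position": TCP position; "eef_rot": TCP orientation; "ft_force": force on the tool from outside, world axes, zero at the start; "ft_torque": the same for the moment, N m; "gripper_width": opening from 0.0 (shut) to 1.0 (fully open).
Only numpy, scipy, OpenCV 4.12 (cv2) and the standard library are available. Lean on these libraries where they do the work, as an engineer would, in place of code of your own. Each camera call takes 0.05 s, during which the arm holds its last target. There are 200 camera calls.

### The job

Pull the laminator's receiving tray all the way out to its stop, leaving the blue paper stop pushed in while you do so. Then draw the blue spring-loaded paper stop out until its black pointer is level with the red length mark, hold it there, and only then, while still holding it, squeeze the red cam lever shut against the neck. Finish still gripping the paper stop at the mark with the lever pinched shut, without letting go (I will come and tighten its screw), and leave the other things on the desk where they are.

Things in the scene. Friction and masses are not known exactly. Their poses are not given: they have to be found in the camera images.
- laminator: white laminator, 170 (x) x 360 (y) x 85 mm high, fixed to the desk; origin under its centre, its front face (85 mm from the origin) looks along its -x, the way the tray and the paper stop are drawn out; y across, z up.
- tray (a joint): how far the laminator's grey receiving tray is pulled out, m: 0 fully in, 0.090 at its stop. The tray slides level, straight out of the laminator's front and stays where it is left; about 3 N of friction.
- tray_knob (a point): the upright black pull knob near the front edge of the tray: round, 22 mm across, foot 16 mm and top 54 mm above the desk; this point is on its axis 42 mm above the desk. With the tray in, the axis is 45 mm in front of the laminator's face. The grey tray plate is 240 mm wide, its upper face 16 mm above the desk, its front edge 15 mm in front of the knob's axis.
- paper_stop: the blue sliding leg, which rides on the tray. Origin at desk height below the middle of its neck; -x: the way it is drawn out (0 to 85 mm), axes parallel to the laminator's. Neck: 50 mm long in x, 16 wide in y, z 18 to 52. Behind the neck, x 25 to 31, a stop plate 120 wide, z 17 to 41. A spring draws the leg back in with 3 to 4 N whenever let go, even with the lever shut.
- pull_bar (a point): middle of the back face of the blue pull bar across the front end of the neck: 100 mm wide in y, 8 mm thick, z 18 to 52 mm. Two fingers put down on either side of the neck, behind the bar (50 mm free in x between bar and stop plate), can draw the leg out against its spring by this face.
- pointer (a point): middle of the tip of the small black pointer (5 mm in x) on the leg's flat aluminium bar, 105 mm behind the neck's middle; hidden inside the laminator while the tray is in.
- mark (a point): the red length mark, a thin red line (5 mm in x, 30 mm in y) across the white scale strip on the tray, beside the leg's bar; it rides with the tray. The leg must be drawn out 30 to 65 mm to bring the pointer level with it (equal x in the laminator's frame).
- grip (a point): point at which to pinch the neck together with the shut lever: half-way along the neck, 42 mm above the desk, in the middle of the 22 mm that neck (16) and shut lever (6) measure together across y. It moves with the leg.
- cam_lever: red cam lever on the neck's -y side: plate 42 mm long, 6 thick, z 23 to 51. Origin at desk height on its upright hinge (x +20, y -11 mm in paper_stop); it runs along its own -x. Shut, it lies flat along the neck (x parallel to the leg's x). Open, its front end stands out to -y by up to 0.45 rad, 32 mm from the neck's centre line. Stays where left; 2 to 5 N towards the neck shuts it.
- clipboard: yellow clipboard with steel spring clip, 320 x 230 x 4 mm, lying flat; origin under its centre. Leave alone.
- padlock: small brass padlock standing up, 40 x 16 x 61 mm; origin under its centre. Leave alone.
- green_cup: green plastic stacking cup, 68 mm across, 85 mm high; origin under its centre. Leave alone.
- hole_punch: black and blue hole punch, 110 x 60 x 40 mm; origin under its centre. Leave alone.
- glue_stick: orange and white glue stick standing up, 27 mm across, 90 mm high; origin under its centre. Leave alone.
- eraser: wooden board eraser with grey felt, 100 x 50 x 30 mm; origin under its centre. Leave alone.

How it is judged:
On the way, in this order (a step that is already met when the one before it is completed fails the run):
1. the tray is out at its stop (within 5 mm), the paper stop still pushed in (value of joint tray above 0.085 m and x of mark in the frame of pointer below -0.02 m), for 0.1 s.
2. the paper stop is held with its pointer level with the red mark (within 6 mm), the lever still open (x of mark in the frame of pointer between -0.006 and 0.006 m and angle between the x axis of cam_lever and the x axis of paper_stop, either way round above 0.2 rad and contact force between the fingers and paper_stop above 1 N), for 0.2 s.
At the end, for the whole second after the job is handed in: The tray is out within 5 mm of its stop, the pointer is within 6 mm of the red mark, the cam lever is shut within 0.08 rad, the fingers press on the lever with over 1.5 N and on the paper stop and lever together with over 4 N, and the paper stop is still. The robot is still holding it (value of joint tray above 0.085 m and x of mark in the frame of pointer between -0.006 and 0.006 m and angle between the x axis of cam_lever and the x axis of paper_stop, either way round below 0.08 rad and contact force between the fingers and cam_lever above 1.5 N and contact force between the fingers and paper_stop above 4 N and linear speed of paper_stop below 0.01 m/s); the arm keeps its last pose, push and grip.
It fails at once if a bystander on the desk is moved by more than 20 mm (distance of any of clipboard, padlock, green_cup, hole_punch, glue_stick, eraser from where it was at the start of the episode above 0.02 m).
It also fails if it takes over 51 s, if anything falls off the work surface, if the arm or the gripper's body presses on something with over 40 N, if the wrist force passes 120 N, or if a joint passes its speed limit or range.

## Working session

There is one attempt and no reset: what is moved stays moved. The work goes in short steps, Python scripts to look and compute and a shell command to move; the robot and the scene stay as the last step left them, time stands still between calls to the robot, and variables do not carry over. Pictures are saved under pics/ and viewed, about 8 in all and at most 12, crops included, and the job is handed in when it is done.

```bash
ls; mkdir -p pics
cat > h.py <<'E'
import numpy as np, cv2
from bench import r
def snap(n,f):
    s=r.snapshot(n); cv2.imwrite('pics/'+f+'.png',s['frame']); np.savez('pics/'+f+'.npz',K=s['intrinsics'],T=s['cam_to_world'],im=s['frame']); return s
def pt(f,u,v,z):
    d=np.load('pics/'+f+'.npz');K,T=d['K'],d['T']
    ray=T[:3,:3]@np.linalg.inv(K)@[u,v,1]; o=T[:3,3]
    return o+ray*(z-o[2])/ray[2]
def proj(f,p):
    d=np.load('pics/'+f+'.npz');K,T=d['K'],d['T']
    c=T[:3,:3].T@(np.array(p)-T[:3,3]); q=K@c; return q[:2]/q[2]
E
python3 - <<'E'
from h import *
a=snap('scene','sc0');b=snap('side','si0');c=snap('wrist','wr0')
for s in(a,b,c): print(np.round(s['cam_to_world'],3).tolist(), s['intrinsics'][0,0])
m=np.vstack([a['frame'],b['frame']]);cv2.imwrite('pics/m0.png',cv2.resize(m,(480,600),interpolation=cv2.INTER_AREA))
print(r.read_state())
E
```

```text
pics
[[0.46, 0.73, -0.506, 1.222], [0.888, -0.378, 0.262, -0.258], [-0.0, -0.569, -0.822, 1.067], [0.0, 0.0, 0.0, 1.0]] 399.60060676785764
[[0.877, -0.292, 0.382, 0.154], [-0.481, -0.518, 0.708, -0.808], [-0.009, -0.804, -0.594, 0.782], [0.0, 0.0, 0.0, 1.0]] 399.24834425579445
[[1.0, 0.001, -0.002, 0.65], [0.001, -0.965, -0.261, 0.071], [-0.002, 0.261, -0.965, 0.383], [0.0, 0.0, 0.0, 1.0]] 300.5850382710469
{'time': 0.15, 'q': array([-0.09919937,  0.33375717,  0.03986037,  1.46603941, -0.01340807,
        1.34331442, -0.05848628]), 'qvel': array([-8.97725016e-04, -9.19949624e-04, -1.18404120e-03, -2.16949384e-03,
        1.20682271e-03, -2.56471368e-05,  1.27845835e-03]), 'tau': array([ 1.24259990e-03, -6.56844234e+01,  1.33660264e+00, -4.04110801e+01,
       -5.95439016e-02,  4.17590642e-02, -1.22402304e-05]), 'position': array([ 6.49606747e-01, -1.22053629e-05,  1.95071951e-01]), 'eef_rot': array([-2.79823983e-05,  7.07548835e-01, -2.10816347e-05,  7.06664450e-01]), 'ft_force': array([ 0.36150117, -0.36336632, -0.34785157]), 'ft_torque': array([0.02953598, 0.00786918, 0.04331307]), 'gripper_width': 1.0010834353249636}
```

View pics/sc0.png

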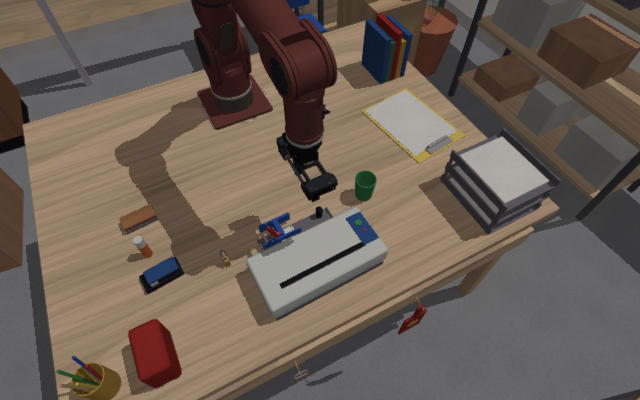

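View pics/wr0.png

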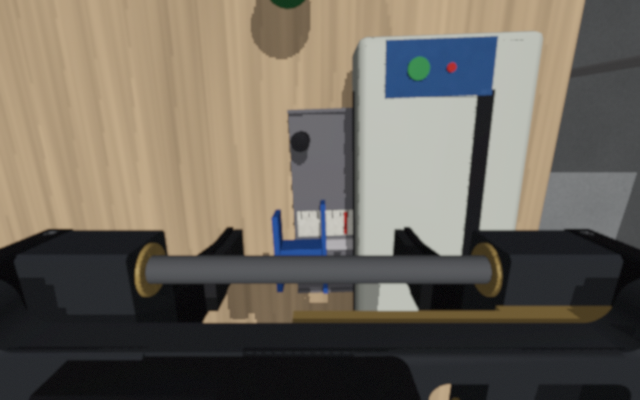

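The wrist view shows the tray with its knob at about (300,141), the blue stop bar at u≈278, the red mark at (346,222) and the laminator to the right. The jaws open along the image's u axis (world x). Next, enlarged crops.

Run:
```python
from h import *
a=np.load('pics/sc0.npz')['im'];b=np.load('pics/si0.npz')['im']
for p in([.7,.15,.016],[.67,-.05,.04],[.85,.1,.085]): print(proj('sc0',p),proj('si0',p))
A=cv2.resize(a[180:320,220:400],(720,560),interpolation=cv2.INTER_CUBIC);cv2.imwrite('pics/a.png',A)
for u,v,z in((300,141,.054),(346,222,.018),(357,45,.085),(290,111,.016),(278,250,.052),(357,300,.085),(541,35,.085)): print(u,v,pt('wr0',u,v,z))
```

```text
[358.94875556 218.88143111] [325.33828312 189.52748291]
[295.92234552 233.49093917] [350.07410467 219.46310765]
[373.29544209 254.32374005] [372.20664468 167.18269519]
300 141 [0.62948545 0.04677528 0.054     ]
346 222 [ 0.68479463 -0.05818349  0.018     ]
357 45 [0.68406    0.13428519 0.085     ]
290 111 [0.61597382 0.07859739 0.016     ]
278 250 [ 0.60112278 -0.08164998  0.052     ]
357 300 [ 0.69303553 -0.12757836  0.085     ]
541 35 [0.8481721  0.14244028 0.085     ]
```

View pics/a.png

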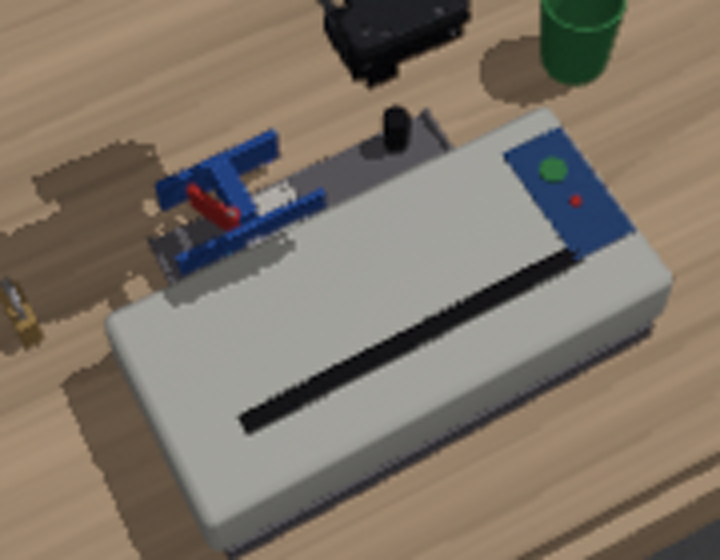

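View pics/si0.png

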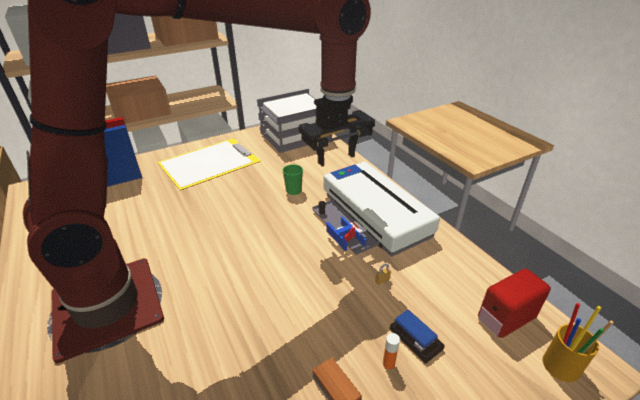

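Run:
```python
from h import *
for n,x,y,z in(('knobtop',397,113,.054),('corner+y',545,108,.085),('corner-y',107,320,.085),('back-y',225,545,.06),('slot',245,425,.085),('slot',577,256,.085),
 ('bar-y',157,183,.052),('bar+y',277,132,.052),('plate+y',326,192,.041),('plate-y',180,260,.041),('leverfront',192,188,.051),('leverhinge',236,215,.051),('neckfront',222,158,.052),('traycorner',427,112,.016)):
    print(n,np.round(pt('sc0',220+x/4,180+y/4,z),4))
for u,v in((275,212),(322,203)):
    print(np.round(pt('wr0',u,v,.052 if u<300 else .041),4))
```

```text
knobtop [0.6308 0.0477 0.054 ]
corner+y [0.6952 0.1371 0.085 ]
corner-y [ 0.7072 -0.2124  0.085 ]
back-y [ 0.8758 -0.2025  0.06  ]
slot [ 0.8184 -0.1605  0.085 ]
slot [0.8114 0.0945 0.085 ]
bar-y [ 0.603  -0.1372  0.052 ]
bar+y [ 0.6033 -0.0398  0.052 ]
plate+y [ 0.6613 -0.0274  0.041 ]
plate-y [ 0.6638 -0.1459  0.041 ]
leverfront [ 0.6182 -0.1158  0.051 ]
leverhinge [ 0.654  -0.0964  0.051 ]
neckfront [ 0.6052 -0.0859  0.052 ]
traycorner [0.6187 0.0806 0.016 ]
[ 0.5993 -0.0341  0.052 ]
[ 0.6536 -0.0263  0.041 ]
```

```bash
python3 -m jog '[[0.03,0.02,-0.01,7,0,0,0.6],[0.06,0.04,-0.0195,14,0,0,0.6],[0.08,0.047,-0.0195,21,0,0,0.6],[0.08,0.047,-0.0195,28,0,0,0.6],[0.08,0.047,-0.0195,35,0,0,0.6],[0.08,0.047,-0.0195,42,0,0,0.6],[0.08,0.047,-0.0195,49,0,0,0.6],[0.08,0.047,-0.0195,56,0,0,0.6],[0.08,0.047,-0.0195,63,0,0,0.6],[0.08,0.047,-0.0195,70,0,0,0.6]]' 15
python3 -m jog '[[0,0,0,7,0,0,0.6],[0,0,0,14,0,0,0.6],[0,0,0,18.2,0,0,0.6],[0,0,0,18.2,0,0,0.6],[0,0,0,18.2,0,0,0.6]]'
python3 - <<'E'
from h import *
from scipy.spatial.transform import Rotation as R
s=r.read_state();print(s['position'],R.from_quat(s['eef_rot']).as_matrix().round(3).tolist(),s['gripper_width'])
snap('wrist','wr1')
M=R.from_quat(s['eef_rot']).as_matrix();print('knob in tool',M.T@(np.array([.630,.0472,.042])-s['position']))
E
```

```text
time: 0.98
position: [0.6297, 0.047, 0.1147]
eef_rot: [0.407, 0.579, -0.408, 0.577]
ft_force: [-0.0, -0.1, 0.2]
gripper_width: 0.602
time: 1.4
position: [0.6296, 0.0471, 0.1145]
eef_rot: [0.492, 0.508, -0.494, 0.507]
ft_force: [-0.8, 1.2, 0.1]
gripper_width: 0.602
[0.62959743 0.04709133 0.11454051] [[-0.002, 1.0, 0.028], [-0.0, 0.028, -1.0], [-1.0, -0.002, 0.0]] 0.6023013549075535
knob in tool [ 0.07253937  0.00056996 -0.0001164 ]
```

View pics/wr1.png

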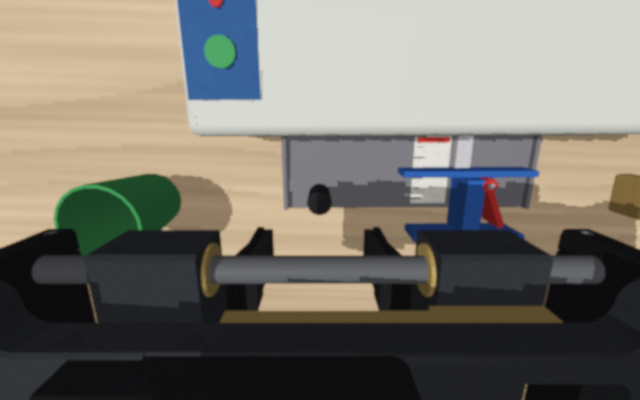

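```bash
python3 - <<'E'
from h import *
print('cup',pt('wr1',98,222,.085),'knob',pt('wr1',320,189,.054),'mark',pt('wr1',433,139,.017))
print('bar back top edge', pt('wr1',465,226,.052),'lever front',pt('wr1',499,224,.051),'hinge',pt('wr1',490,184,.051),'plate back top',[pt('wr1',u,170,.041) for u in(400,537)])
E
python3 -m jog '[[0.04,0.0005,0,0,0,0,0.6],[0.075,0.0005,0,0,0,0,0.6],[0.0875,0.0005,0,0,0,0,0.6],[0.0875,0.0005,0,0,0,0,0.6],[0.0875,0.0005,0,0,0,0,0.2],[0.0875,0.0005,0,0,0,0,0.1],[0.0875,0.0005,0,0,0,0,0.1],[0.0875,0.0005,0,0,0,0,0.1],[0.0875,0.0005,0,0,0,0,0.1],[0.0875,0.0005,0,0,0,0,0.1]]' 20
```

```text
cup [0.61854803 0.21485963 0.085     ] knob [0.64199346 0.0454939  0.054     ] mark [ 0.68416025 -0.05895972  0.017     ]
bar back top edge [ 0.61158709 -0.08381456  0.052     ] lever front [ 0.61397031 -0.11419668  0.051     ] hinge [ 0.64984167 -0.09971784  0.051     ] plate back top [array([ 0.65805718, -0.02437359,  0.041     ]), array([ 0.66151227, -0.14465263,  0.041     ])]
time: 2.28
position: [0.6304, 0.0471, 0.0279]
eef_rot: [0.493, 0.507, -0.493, 0.507]
ft_force: [0.2, -0.4, 0.2]
gripper_width: 0.233
```

```bash
python3 -m jog '[[0,-0.01,0,0,0,0,0.1],[0,-0.022,0,0,0,0,0.1],[0,-0.034,0,0,0,0,0.1],[0,-0.046,0,0,0,0,0.1],[0,-0.058,0,0,0,0,0.1],[0,-0.07,0,0,0,0,0.1],[0,-0.08,0,0,0,0,0.1],[0,-0.086,0,0,0,0,0.1],[0,-0.089,0,0,0,0,0.1],[0,-0.089,0,0,0,0,0.1]]' 25
python3 -m jog '[[0,-0.001,0,0,0,0,0.1],[0,-0.002,0,0,0,0,0.1],[0,-0.003,0,0,0,0,0.1],[0,-0.003,0,0,0,0,0.1]]'
```

```text
time: 3.12
position: [0.5412, 0.0447, 0.0282]
eef_rot: [0.493, 0.507, -0.493, 0.507]
ft_force: [-0.0, -0.2, -1.1]
gripper_width: 0.098
time: 3.45
position: [0.5383, 0.0445, 0.0281]
eef_rot: [0.493, 0.507, -0.493, 0.507]
ft_force: [-0.6, -0.4, -0.8]
gripper_width: 0.1
```

The opening has dropped to 0.1, so the knob slipped out. I'll lift up and look.

```bash
python3 -m jog '[[-0.03,0,0,0,0,0,0.6],[-0.06,0,0,0,0,0,0.6],[-0.06,0.03,0,0,0,0,0.6],[-0.06,0.03,0,0,0,0,0.6]]'
python3 - <<'E'
from h import *
snap('wrist','wr2');print(r.read_state()['position'])
a=snap('scene','sc2')['frame'][180:300,220:400];w=np.load('pics/wr2.npz')['im'][60:260]
cv2.imwrite('pics/m2.png',np.vstack([cv2.resize(w,(640,200)),cv2.resize(a,(576,384),interpolation=cv2.INTER_CUBIC).copy() if 0 else np.pad(cv2.resize(a,(576,384),interpolation=cv2.INTER_CUBIC),((0,0),(0,64),(0,0)))]))
E
```

```text
time: 3.78
position: [0.5732, 0.0459, 0.0905]
eef_rot: [0.494, 0.506, -0.491, 0.508]
ft_force: [-0.2, 0.5, 0.4]
gripper_width: 0.316
[0.57055998 0.04555667 0.08882943]
```

View pics/m2.png

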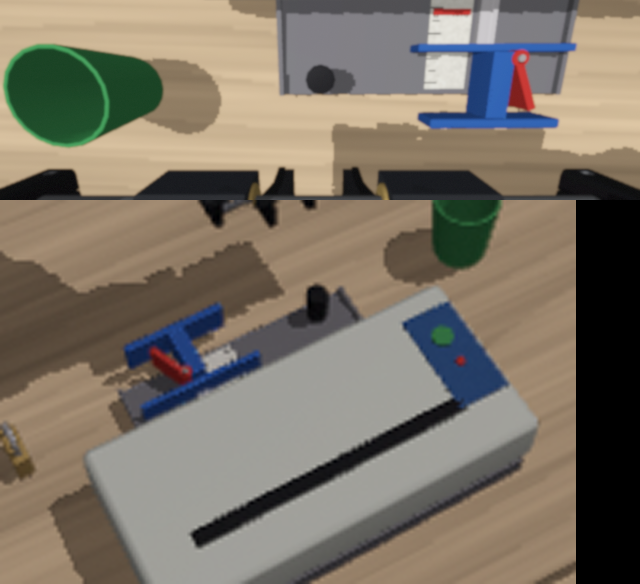

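Run:
```python
from h import *
from scipy.spatial.transform import Rotation as R
s=r.read_state();M=R.from_quat(s['eef_rot']).as_matrix();print(s['position'],s['gripper_width'])
for n,u,v,z in (('knobtopC',320,139,.054),('mark',450,72,.017),('barbacktop',488,175,.052),('plate back',490,106,.041),('hinge',521,116,.051),('lev tip',531,167,.051),('neck l',472,140,.052),('neck r',507,140,.052)):
    p=pt('wr2',u,v,z);print(n,p.round(4),(M.T@(p-s['position'])).round(4))
print(pt('sc2',220+317/3.2,180+92/3.2,.054))
```

```text
[0.5687542  0.04536235 0.08781826] 0.4106789554448544
knobtopC [0.6292 0.0459 0.054 ] [0.0338 0.0605 0.0011]
mark [ 0.6834 -0.0579  0.017 ] [0.0707 0.1117 0.1065]
barbacktop [ 0.6059 -0.0832  0.052 ] [0.0358 0.0334 0.1296]
plate back [ 0.6567 -0.0819  0.041 ] [0.0468 0.0843 0.1297]
hinge [ 0.6498 -0.1003  0.051 ] [0.0368 0.0769 0.1479]
lev tip [ 0.6128 -0.1154  0.051 ] [0.0368 0.0395 0.162 ]
neck l [ 0.6317 -0.0668  0.052 ] [0.0358 0.0597 0.1139]
neck r [ 0.6324 -0.0927  0.052 ] [0.0358 0.0597 0.1398]
[0.6321788  0.04639218 0.054     ]
```

```bash
python3 -m jog '[[0,0.03,0.001,0,0,0,0],[0,0.06,0.001,0,0,0,0],[0,0.085,0.001,0,0,0,0],[0,0.085,0.001,0,0,0,0],[0,0.085,0.001,0,0,0,0],[0,0.085,0.001,0,0,0,0],[0,0.085,0.001,0,0,0,0],[0,0.085,0.001,0,0,0,0]]'
python3 - <<'E'
from h import *
s=snap('wrist','wr3');print(r.read_state()['position'])
E
python3 -m jog '[[0.02,0,0,0,0,0,0],[0.03,0,0,0,0,0,0],[0.035,0,0,0,0,0,0],[0.04,0,0,0,0,0,0],[0.04,0,0,0,0,0,0]]'
```

```text
time: 4.55
position: [0.6528, 0.0467, 0.0878]
eef_rot: [0.492, 0.507, -0.493, 0.507]
ft_force: [0.3, -1.3, 0.2]
gripper_width: 0.028
[0.6530483  0.0467963  0.08790988]
time: 5.02
position: [0.6523, 0.0468, 0.0469]
eef_rot: [0.492, 0.508, -0.494, 0.507]
ft_force: [-0.3, -0.1, -0.0]
gripper_width: 0.007
```

Below the knob's top with no contact force, so the fingers are behind the knob. I'll go a little deeper and pull in steps.

```bash
python3 -m jog '[[0.008,0,0,0,0,0,0],[0.016,0,0,0,0,0,0],[0.016,-0.002,0,0,0,0,0],[0.016,-0.005,0,0,0,0,0],[0.016,-0.010,0,0,0,0,0],[0.016,-0.018,0,0,0,0,0],[0.016,-0.026,0,0,0,0,0],[0.016,-0.034,0,0,0,0,0],[0.016,-0.042,0,0,0,0,0],[0.016,-0.05,0,0,0,0,0]]'
python3 - <<'E'
from h import *
a=snap('scene','sc4')['frame'][160:280,220:400]
cv2.imwrite('pics/m4.png',cv2.resize(a,(720,480),interpolation=cv2.INTER_CUBIC))
E
```

```text
time: 5.85
position: [0.6014, 0.0453, 0.0313]
eef_rot: [0.492, 0.508, -0.493, 0.507]
ft_force: [-0.2, 0.3, 0.5]
gripper_width: 0.004
```

View pics/m4.png

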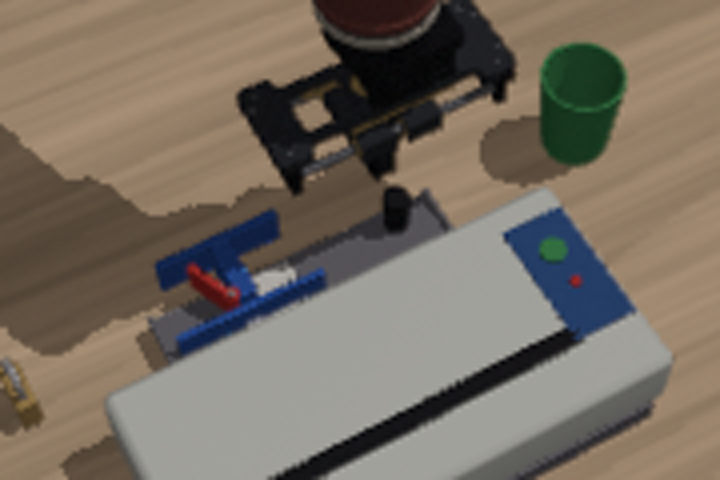

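Run:
```python
from h import *
s=r.read_state();print(s['position'],s['q'])
q=proj('sc4',s['position']);print('pred tip crop',(q-[220,160])*4, 'tip at z.031 from px(378,170):',pt('sc4',220+378/4,160+170/4,.031))
q=proj('sc4',[.6305,.0465,.054]);print((q-[220,160])*4)
print(np.load('pics/sc0.npz')['T'].round(4).tolist(),np.load('pics/sc4.npz')['T'].round(4).tolist())
snap('wrist','wr4');print(np.load('pics/wr4.npz')['T'].round(3).tolist(), proj('wr4',s['position']))
snap('side','si4');q=proj('si4',s['position']);print(q)
b=np.load('pics/si4.npz')['im'][150:270,270:430];cv2.imwrite('pics/m5.png',cv2.resize(b,(800,600),interpolation=cv2.INTER_CUBIC))
```

```text
[0.59999908 0.04524915 0.03116116] [-0.34588141  0.38082107  0.24081543  1.77306911 -0.10571565  1.00403836
 -1.60659521]
pred tip crop [375.96489881 180.94559185] tip at z.031 from px(378,170): [0.59145563 0.05138193 0.031     ]
[395.35735112 193.29937541]
[[0.4603, 0.7297, -0.5056, 1.2215], [0.8878, -0.3784, 0.262, -0.2582], [-0.0001, -0.5695, -0.822, 1.0669], [0.0, 0.0, 0.0, 1.0]] [[0.4603, 0.7297, -0.5056, 1.2215], [0.8878, -0.3784, 0.262, -0.2582], [-0.0001, -0.5695, -0.822, 1.0669], [0.0, 0.0, 0.0, 1.0]]
[[0.029, -0.964, -0.264, 0.671], [-1.0, -0.028, -0.008, 0.047], [0.0, 0.264, -0.964, 0.219], [0.0, 0.0, 0.0, 1.0]] [317.69397755 228.13248283]
[313.8308619  211.67172176]
```

View pics/m5.png

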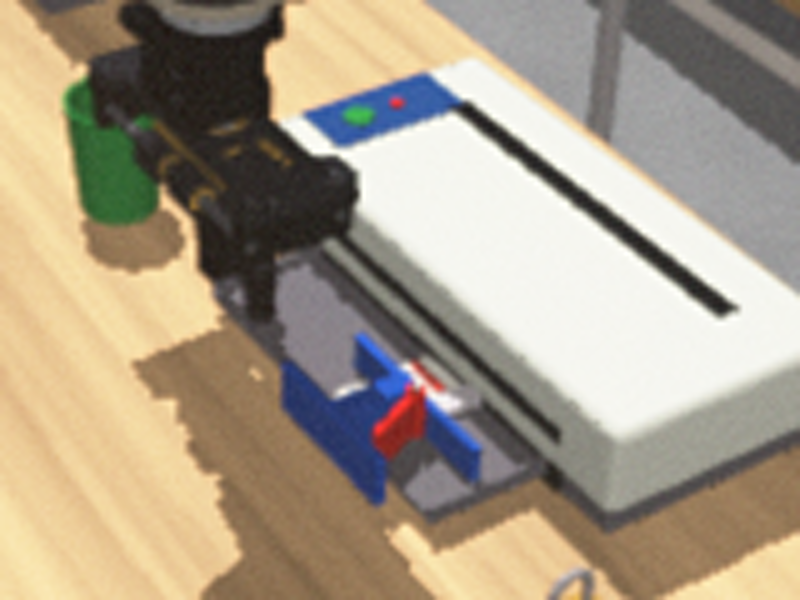

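The side view is ambiguous: the knob appears at crop (262,300), and the finger tip near (215,275) looks higher than predicted. I'll overlay the predictions to settle it.

Run:
```python
from h import *
s=r.read_state();P=s['position'];print(P)
out=[]
for f,(u0,v0) in (('sc4',(280,170)),('si4',(285,175)),('wr4',(240,150))):
    im=np.load('pics/'+f+'.npz')['im'];w=(66,50) if f!='wr4' else (160,120)
    k=400/w[0];c=cv2.resize(im[v0:v0+w[1],u0:u0+w[0]],(400,300),interpolation=cv2.INTER_CUBIC);c=np.clip(c.astype(float)*1.8+20,0,255).astype(np.uint8)
    def mk(p,col):
        q=(proj(f,p)-[u0,v0]+.5)*k;cv2.drawMarker(c,tuple(int(x) for x in q),col,0,10,1);print(f,q.round())
    mk(P,(0,0,255));mk(P+[0,0,.07],(0,160,255))
    mk([.6305,.0465,.054],(0,255,0));mk([.6305,.0465,.016],(255,255,0))
    out.append(c)
out.append(np.zeros_like(c))
cv2.imwrite('pics/m6.png',np.vstack([np.hstack(out[:2]),np.hstack(out[2:])]))
```

```text
[0.60181397 0.04542835 0.03137875]
sc4 [211. 219.]
sc4 [209. 140.]
sc4 [238. 235.]
sc4 [239. 276.]
si4 [181. 224.]
si4 [179. 110.]
si4 [229. 170.]
si4 [229. 229.]
wr4 [195. 190.]
wr4 [194. 330.]
wr4 [194. 106.]
wr4 [194.  73.]
```

View pics/m6.png

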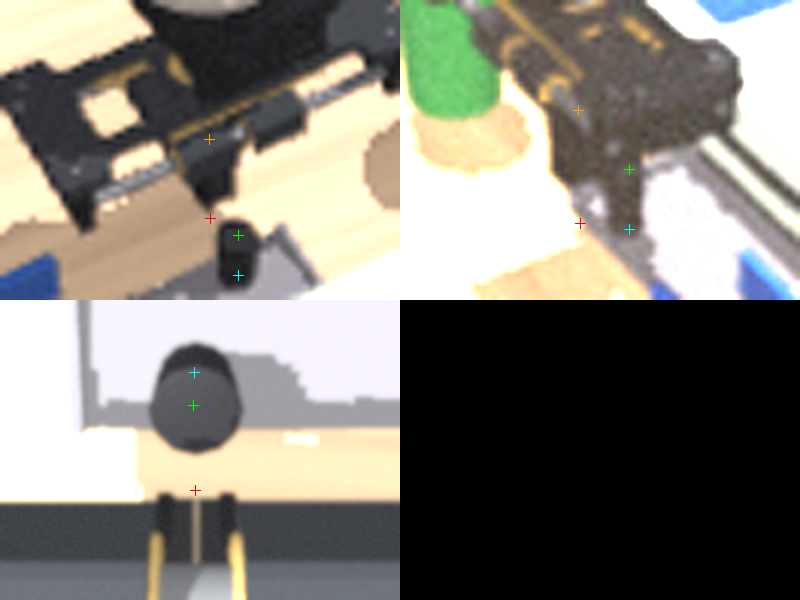

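Run:
```python
from h import *
from scipy.optimize import least_squares
k=400/66
obs=[('sc4',np.array([215,208])/k+[280,170]-.5),('si4',np.array([172,182])/k+[285,175]-.5)]
f=lambda p:np.concatenate([proj(n,p)-o for n,o in obs])
s=least_squares(f,[.6,.045,.03]);print(s.x,f(s.x))
for n,p in (('wr4',s.x),):print(proj(n,p))
for z in (.03,.045,.06):print(z,pt('wr4',240+195*.4,150+195*.4,z))
```

```text
[0.60385862 0.04928163 0.0502675 ] [ 0.68581962 -1.60999705  1.34439119  1.08927268]
[311.13210619 233.29695545]
0.03 [0.5996573  0.04503562 0.03      ]
0.045 [0.60536071 0.04520111 0.045     ]
0.06 [0.61106411 0.04536659 0.06      ]
```

The predictions match the knob in all three views. The visible finger tips sit about 20 mm above the reported TCP, so both passes went over the knob. I'll go back behind the knob and descend until contact to find the true tip height.

```bash
python3 -m jog '[[-0.03,0,0,0,0,0,0],[-0.03,0.03,0.001,0,0,0,0],[-0.03,0.052,0.001,0,0,0,0],[-0.02,0.052,0.001,0,0,0,0],[0,0.052,0.001,0,0,0,0],[0.01,0.052,0.001,0,0,0,0],[0.013,0.052,0.001,0,0,0,0],[0.016,0.052,0.001,0,0,0,0],[0.016,0.052,0.001,0,0,0,0]]'
python3 - <<'E'
from h import *
s=snap('wrist','wr7');print(r.read_state()['position'])
snap('side','si7')
E
```

```text
time: 6.75
position: [0.6535, 0.0459, 0.015]
eef_rot: [0.492, 0.508, -0.493, 0.506]
ft_force: [0.2, -0.6, 0.6]
gripper_width: 0.009
[0.65389036 0.04592914 0.0156502 ]
```

```bash
python3 -m jog '[[0.004,0,0,0,0,0,0],[0.007,0,0,0,0,0,0],[0.007,0,0,0,0,0,0]]'; python3 -m jog '[[0,-0.004,0,0,0,0,0],[0,-0.008,0,0,0,0,0],[0,-0.014,0,0,0,0,0],[0,-0.02,0,0,0,0,0],[0,-0.026,0,0,0,0,0],[0,-0.032,0,0,0,0,0]]'
python3 - <<'E'
from h import *
s=snap('wrist','wr8');snap('scene','sc8');a=np.load('pics/sc0.npz')['im'].astype(int);b=np.load('pics/sc8.npz')['im'].astype(int)
# tray knob dark blob position check: blue bar centroid
for im in(a,b):
    c=im[190:270,240:320];m=(c[...,0]>90)&(c[...,0]>2*c[...,2]);v,u=np.nonzero(m);print(len(u),u.mean()+240,v.mean()+190)
print(r.read_state()['ft_force'])
E
```

```text
time: 7.1
position: [0.6539, 0.046, 0.0087]
eef_rot: [0.492, 0.508, -0.493, 0.507]
ft_force: [-0.5, -0.3, 0.6]
gripper_width: 0.004
time: 7.6
position: [0.6214, 0.0451, 0.0089]
eef_rot: [0.493, 0.508, -0.493, 0.507]
ft_force: [2.5, 0.2, -2.0]
gripper_width: 0.006
168 279.9761904761905 226.67261904761904
15 265.3333333333333 234.46666666666667
[-0.52000609  0.19981988 -0.06169458]
```

```bash
python3 -m jog '[[0,-0.006,0,0,0,0,0],[0,-0.013,0,0,0,0,0],[0,-0.020,0,0,0,0,0],[0,-0.027,0,0,0,0,0],[0,-0.034,0,0,0,0,0],[0,-0.041,0,0,0,0,0],[0,-0.048,0,0,0,0,0],[0,-0.054,0,0,0,0,0],[0,-0.058,0,0,0,0,0],[0,-0.060,0,0,0,0,0]]'
python3 -m jog '[[0,-0.002,0,0,0,0,0],[0,-0.003,0,0,0,0,0],[0,-0.003,0,0,0,0,0]]'
python3 - <<'E'
from h import *
a=snap('scene','sc9')['frame'][160:280,220:400];snap('wrist','wr9')
print(r.read_state()['ft_force'],r.read_state()['position'])
E
```

```text
time: 8.53
position: [0.5736, 0.0438, 0.0111]
eef_rot: [0.499, 0.501, -0.486, 0.513]
ft_force: [64.5, 2.0, -51.8]
gripper_width: 0.002
time: 8.78
position: [0.5745, 0.0438, 0.0121]
eef_rot: [0.501, 0.499, -0.484, 0.515]
ft_force: [18.9, 0.8, -10.5]
gripper_width: 0.002
[18.73597971  0.09416669 -9.40003379] [0.57455635 0.04380849 0.0121234 ]
```

```bash
python3 -m jog '[[0,0.006,0,0,0,0,0],[-0.03,0.008,0,0,0,0,0],[-0.07,0.008,0,0,0,0,0.5],[-0.09,0.008,0.03,0,0,0,1],[-0.09,0.008,0.07,0,0,0,1],[-0.09,0.0,0.11,0,0,0,1],[-0.09,-0.02,0.132,0,0,0,1],[-0.09,-0.02,0.132,0,0,0,1],[-0.09,-0.02,0.132,0,0,0,1]]'
python3 - <<'E'
from h import *
from scipy.spatial.transform import Rotation as R
s=r.read_state();print(s['position'],R.from_quat(s['eef_rot']).as_matrix().round(3).tolist())
w=snap('wrist','wr10')['frame'];a=snap('scene','sc10')['frame'][150:270,200:380]
cv2.imwrite('pics/m10.png',np.hstack([cv2.resize(w,(800,500))[:450]]))
cv2.imwrite('pics/s10.png',cv2.resize(a,(720,480),interpolation=cv2.INTER_CUBIC))
E
```

```text
time: 9.63
position: [0.5535, -0.0905, 0.101]
eef_rot: [0.502, 0.499, -0.486, 0.513]
ft_force: [0.1, 1.6, 0.3]
gripper_width: 0.449
[ 0.55346812 -0.09051895  0.10104634] [[0.03, 0.999, 0.025], [0.002, 0.025, -1.0], [-1.0, 0.03, -0.001]]
```

View pics/m10.png

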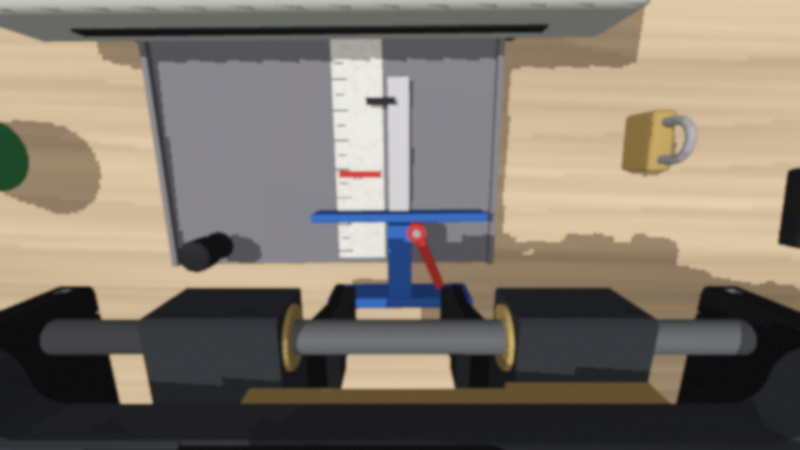

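Run:
```python
from h import *
from scipy.spatial.transform import Rotation as R
s=r.read_state();M=R.from_quat(s['eef_rot']).as_matrix();print(s['position'],s['gripper_width'])
for n,u,v,z in (('knobtop',198,255,.054),('mark',360,174,.017),('pointer',380,101,.02),('plate top back',400,212,.041),('barbacktop',398,289,.052),('hinge',416,234,.051),('tip',440,287,.051),('neckL',388,262,.052),('neckR',411,262,.052),('traycorner',178,264,.016),('tray R',492,262,.016)):
    p=pt('wr10',(u+.5)/1.25,(v+.5)/1.25,z);print(n,p.round(4),(M.T@(p-s['position'])).round(4))
```

```text
[ 0.5550358  -0.08765863  0.10112668] 0.5405771904485817
knobtop [0.5543 0.039  0.054 ] [ 0.0474  0.0015 -0.1266]
mark [ 0.6073 -0.0628  0.017 ] [ 0.0858  0.0503 -0.0232]
pointer [ 0.6564 -0.0765  0.02  ] [ 0.0843  0.099  -0.008 ]
plate top back [ 0.584  -0.0919  0.041 ] [0.061  0.0269 0.0052]
barbacktop [ 0.5336 -0.0919  0.052 ] [ 0.0484 -0.0231  0.0036]
hinge [ 0.5713 -0.1026  0.051 ] [0.0506 0.0142 0.0155]
tip [ 0.5354 -0.1201  0.051 ] [ 0.0494 -0.0222  0.0319]
neckL [ 0.5522 -0.0848  0.052 ] [ 0.049  -0.0043 -0.0029]
neckR [ 0.5526 -0.0999  0.052 ] [ 0.049  -0.0044  0.0123]
traycorner [0.5365 0.0755 0.016 ] [ 0.0849 -0.0163 -0.1635]
tray R [ 0.5443 -0.163   0.016 ] [ 0.0846 -0.0157  0.0751]
```

View pics/s10.png

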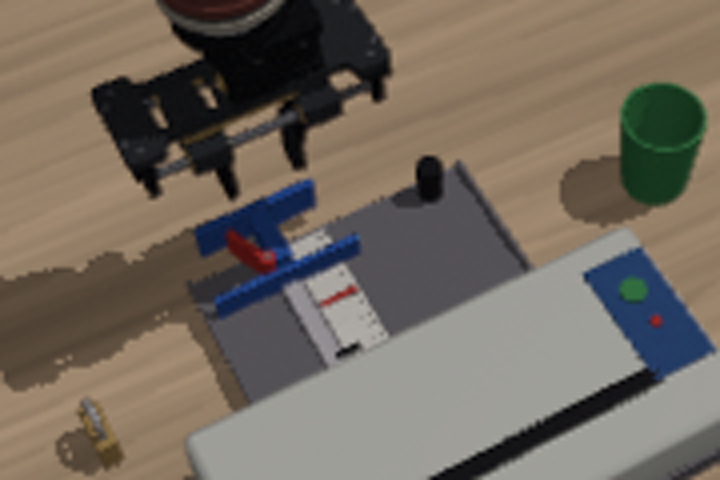

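Run:
```python
from h import *
for n,u,v,z in (('knobtop',429,163,.054),('mark',340,296,.017),('pointer',348,350,.02),('traycorner',458,165,.018),('bar+y',315,181,.052),('bar-y',196,232,.052),('plate+y',360,237,.041),('plate-y',215,304,.041),('gTipL',233,194,.1),('gTipR',297,164,.1)):
    p=pt('sc10',200+u/4,150+v/4,z);print(n,p.round(4))
s=r.read_state();print(s['position'])
q=(proj('sc10',[.5535,-.0905,.101])-[200,150])*4;print(q,[((proj('sc10',np.array([.5535,-.0905,.101+d]))-[200,150])*4).round().tolist() for d in(.01,.02,.03)])
```

```text
knobtop [0.5555 0.0445 0.054 ]
mark [ 0.6122 -0.0607  0.017 ]
pointer [ 0.6594 -0.0755  0.02  ]
traycorner [0.5444 0.0752 0.018 ]
bar+y [ 0.5289 -0.0411  0.052 ]
bar-y [ 0.5306 -0.1408  0.052 ]
plate+y [ 0.5852 -0.0296  0.041 ]
plate-y [ 0.5896 -0.1508  0.041 ]
gTipL [ 0.5446 -0.1097  0.1   ]
gTipR [ 0.5413 -0.057   0.1   ]
[ 0.5550358  -0.08765863  0.10112668]
[261.74218168 192.20651544] [[260.0, 184.0], [259.0, 176.0], [257.0, 168.0]]
```

Run:
```python
from h import *
for u,v in ((145,42),(505,39)):
  for z in(.012,.016,.025): print(pt('wr10',(u+.5)/1.25,(v+.5)/1.25,z).round(4))
k=pt('wr10',198.5/1.25,255.5/1.25,.054)
for u,v,z in ((650,4,.085),(0,30,.0)): print(pt('wr10',u/1.25,v/1.25,z).round(4))
a=np.load('pics/wr2.npz')
# face seen from above at start pose wr2: top edge and tray emergence
im=a['im'];print(im[40:80,300].tolist()[::2])
```

```text
[0.691  0.0832 0.012 ]
[0.6899 0.0807 0.016 ]
[0.6876 0.0752 0.025 ]
[ 0.699  -0.1597  0.012 ]
[ 0.6978 -0.1587  0.016 ]
[ 0.6952 -0.1565  0.025 ]
[ 0.6954 -0.2103  0.085 ]
[0.6995 0.1914 0.    ]
[[125, 132, 130], [109, 115, 113], [101, 107, 105], [95, 101, 99], [95, 100, 98], [89, 94, 93], [55, 58, 57], [27, 26, 26], [47, 49, 48], [84, 85, 84], [86, 82, 82], [84, 79, 80], [84, 80, 80], [84, 80, 81], [84, 80, 81], [84, 80, 81], [86, 81, 82], [114, 108, 110], [133, 127, 129], [134, 128, 130]]
```

```bash
python3 -m jog '[[0,-0.002,0.008,0,0,-1.7,0.85],[0,-0.002,0.008,0,0,-1.7,0.85],[0,-0.002,0.008,0,0,-1.7,0.85],[0,-0.002,0.008,0,0,-1.7,0.85],[0,-0.002,0.008,0,0,-1.7,0.85],[0,-0.002,0.008,0,0,-1.7,0.85],[0,-0.002,0.008,0,0,-1.7,0.85]]' 10
python3 - <<'E'
from h import *
from scipy.spatial.transform import Rotation as R
s=r.read_state();M=R.from_quat(s['eef_rot']).as_matrix();print(s['position'],M.round(3).tolist(),s['gripper_width'])
L=np.array([.9995,.032,0])
print('neck in tool',M.T@(np.array([.5525,-.0922,.042])-s['position']))
E
```

```text
time: 10.32
position: [0.5533, -0.0954, 0.1011]
eef_rot: [0.493, 0.507, -0.492, 0.508]
ft_force: [-0.2, -0.1, 0.7]
gripper_width: 0.845
[ 0.55326639 -0.09537695  0.10107127] [[0.002, 1.0, 0.03], [0.002, 0.03, -1.0], [-1.0, 0.002, -0.002]] 0.8445880750955023
neck in tool [ 0.05907462 -0.00078994 -0.00310808]
```

```bash
python3 -m jog '[[0.03,0,0,0,0,0,0.85],[0.05,0,0,0,0,0,0.85],[0.06,0,0,0,0,0,0.85],[0.07,0,0,0,0,0,0.85],[0.075,0,0,0,0,0,0.85],[0.075,0,0,0,0,0,0.85]]'
python3 -m jog '[[0.006,0,0,0,0,0,0.85],[0.012,0,0,0,0,0,0.85],[0.018,0,0,0,0,0,0.85],[0.02,0,0,0,0,0,0.85],[0.02,0,0,0,0,0,0.85]]'
python3 - <<'E'
from h import *
snap('wrist','wr11');im=np.load('pics/wr11.npz')['im'].astype(int)
for n,p in(('pointer',[.6564,-.0765,.02]),('mark',[.6073,-.0628,.017])): print(n,proj('wr11',p))
b,g,R_=im[...,0],im[...,1],im[...,2]
m=(R_>100)&(R_>2*g);n,l,st,c=cv2.connectedComponentsWithStats(m.astype(np.uint8))
for i in range(1,n):
    if st[i][4]>8: print('red',st[i],c[i])
E
```

```text
time: 10.82
position: [0.5531, -0.0953, 0.0255]
eef_rot: [0.493, 0.508, -0.492, 0.507]
ft_force: [-1.1, 0.1, -0.7]
gripper_width: 0.851
time: 11.23
position: [0.5527, -0.0952, 0.0049]
eef_rot: [0.493, 0.508, -0.492, 0.507]
ft_force: [-1.2, 0.3, 0.5]
gripper_width: 0.853
pointer [288.07306737  51.96005925]
mark [264.48387209 145.07202027]
red [238 141  50   7 327] [261.89908257 143.81651376]
red [321 207  34  49 736] [336.93206522 230.34103261]
red [355 283  12   9  73] [360.34246575 286.71232877]
```

```bash
cat > chk.py <<'E'
from h import *
import sys
f=sys.argv[1];im=snap('wrist',f)['frame'].astype(int);s=r.read_state()
print(s['position'].round(4),s['ft_force'].round(1),round(s['gripper_width'],3),round(s['time'],2))
def blobs(m,tag,mn):
    n,l,st,c=cv2.connectedComponentsWithStats(m.astype(np.uint8))
    for i in range(1,n):
        if st[i][4]>mn and st[i][1]<225: print(tag,st[i].tolist(),c[i].round(1),pt(f,c[i][0]+.0,c[i][1],.018)[:2].round(4))
blobs((im[...,2]>100)&(im[...,2]>2*im[...,1]),'red',8)
d=(im.max(2)<65); d[:, :200]=0; d[:, 420:]=0
blobs(d,'dark',15)
E
python3 -m jog '[[0,-0.008,0,0,0,0,0.85],[0,-0.014,0,0,0,0,0.85],[0,-0.018,0,0,0,0,0.85],[0,-0.022,0,0,0,0,0.85],[0,-0.026,0,0,0,0,0.85],[0,-0.03,0,0,0,0,0.85],[0,-0.035,0,0,0,0,0.85],[0,-0.035,0,0,0,0,0.85]]'
python3 chk.py wr12
```

```text
time: 11.95
position: [0.5173, -0.0964, 0.0055]
eef_rot: [0.493, 0.508, -0.492, 0.507]
ft_force: [3.2, -0.8, 0.8]
gripper_width: 0.849
[ 0.5177 -0.0964  0.0055] [ 2.3 -0.5  0.1] 0.846 12.0
red [234, 74, 53, 9, 432] [259.4  78.4] [ 0.6078 -0.0619]
red [321, 182, 43, 73, 1015] [341.8 215.9] [ 0.5304 -0.1109]
dark [269, 17, 36, 12, 324] [286.4  21.9] [ 0.6359 -0.0765]
```

```bash
python3 -m jog '[[0,-0.004,0,0,0,0,0.85],[0,-0.008,0,0,0,0,0.85],[0,-0.012,0,0,0,0,0.85],[0,-0.016,0,0,0,0,0.85],[0,-0.019,0,0,0,0,0.85],[0,-0.022,0,0,0,0,0.85],[0,-0.025,0,0,0,0,0.85],[0,-0.026,0,0,0,0,0.85],[0,-0.026,0,0,0,0,0.85]]'
python3 chk.py wr13
```

```text
time: 12.75
position: [0.4914, -0.0972, 0.0055]
eef_rot: [0.493, 0.508, -0.492, 0.507]
ft_force: [2.7, -0.8, -0.0]
gripper_width: 0.857
[ 0.4916 -0.0972  0.0056] [ 2.4 -0.5  0.9] 0.848 12.8
red [230, 21, 55, 10, 409] [251.7  26.2] [ 0.6075 -0.0592]
red [321, 182, 43, 73, 1007] [341.9 216. ] [ 0.5045 -0.1117]
dark [269, 17, 36, 12, 334] [286.6  22. ] [ 0.61   -0.0774]
```

```bash
python3 -m jog '[[0,-0.001,0,0,0,0,0.85],[0,-0.0018,0,0,0,0,0.85],[0,-0.0018,0,0,0,0,0.85],[0,-0.0018,0,0,0,0,0.85],[0,-0.0018,0,0,0,0,0.85],[0,-0.0018,0,0,0,0,0.85]]'
python3 chk.py wr14
python3 - <<'E'
import cv2;im=cv2.imread('pics/wr14.png');cv2.imwrite('pics/c14.png',cv2.resize(im[:300,200:420],(586,800),interpolation=cv2.INTER_CUBIC)[:600])
E
```

```text
time: 13.3
position: [0.4898, -0.0972, 0.0055]
eef_rot: [0.493, 0.508, -0.492, 0.507]
ft_force: [2.4, 0.2, 1.1]
gripper_width: 0.85
[ 0.4898 -0.0973  0.0056] [ 2.3 -0.2  1.2] 0.851 13.35
red [230, 17, 38, 11, 363] [247.4  22.5] [ 0.6074 -0.0571]
red [321, 182, 43, 73, 1009] [341.9 216.1] [ 0.5028 -0.1118]
dark [269, 17, 36, 12, 332] [286.4  21.9] [ 0.6083 -0.0774]
```

View pics/c14.png

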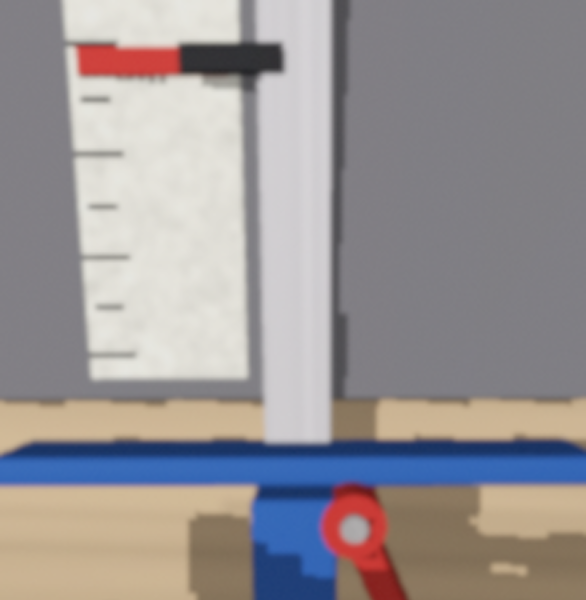

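The pointer and mark are level in the picture (both at row ~60), and the lever is still open with its hinge at (352,527). Now I squeeze.

```bash
python3 -m jog '[[0,0,0,0,0,0,0.75],[0,0,0,0,0,0,0.65],[0,0,0,0,0,0,0.55],[0,0,0,0,0,0,0.45],[0,0,0,0,0,0,0.35],[0,0,0,0,0,0,0.3],[0,0,0,0,0,0,0.2],[0,0,0,0,0,0,0.1],[0,0,0,0,0,0,0.1],[0,0,0,0,0,0,0.1]]' 20; python3 chk.py wr15
python3 -m jog '[[0,0,0,0,0,0,0.1],[0,0,0,0,0,0,0.1],[0,0,0,0,0,0,0.1],[0,0,0,0,0,0,0.1],[0,0,0,0,0,0,0.1]]' 30; python3 chk.py wr16
```

```text
time: 14.18
position: [0.4898, -0.0962, 0.0056]
eef_rot: [0.493, 0.508, -0.492, 0.507]
ft_force: [2.6, 2.7, 0.9]
gripper_width: 0.242
[ 0.4898 -0.0962  0.0055] [3.2 2.3 1.3] 0.245 14.23
red [232, 17, 39, 11, 368] [249.7  22.6] [ 0.6075 -0.0571]
red [323, 182, 24, 73, 881] [334.  214.7] [ 0.5036 -0.1059]
dark [271, 17, 36, 11, 338] [288.5  21.7] [ 0.6085 -0.0775]
time: 14.65
position: [0.4899, -0.0961, 0.0055]
eef_rot: [0.493, 0.508, -0.491, 0.507]
ft_force: [3.6, 1.8, 1.9]
gripper_width: 0.242
[ 0.4899 -0.0961  0.0056] [2.2 1.3 2.2] 0.239 14.7
red [232, 17, 39, 11, 367] [250.   22.6] [ 0.6075 -0.0571]
red [323, 182, 25, 73, 885] [334.2 214.7] [ 0.5036 -0.1058]
dark [271, 17, 36, 11, 336] [288.8  21.7] [ 0.6086 -0.0774]
```

Twelve pictures viewed, so the lever angle gets checked numerically.

Run:
```python
from h import *
for f in('wr14','wr16'):
    im=np.load('pics/'+f+'.npz')['im'].astype(int)
    red=(im[...,2]>80)&(im[...,2]>2*im[...,1]); blu=(im[...,0]>80)&(im[...,0]>2*im[...,2]); 
    for v in(195,205,215,225,235,245,252):
        u=np.nonzero(red[v,250:420])[0]+250;b=np.nonzero(blu[v,250:420])[0]+250
        print(f,v,(u.min(),u.max(),pt(f,u.mean(),v,.051)[:2].round(4)) if len(u) else None,(b.min(),b.max()) if len(b) else None)
```

```text
wr14 195 (np.int64(321), np.int64(344), array([ 0.5243, -0.1034])) (np.int64(296), np.int64(319))
wr14 205 (np.int64(324), np.int64(343), array([ 0.5192, -0.1043])) (np.int64(296), np.int64(321))
wr14 215 (np.int64(336), np.int64(348), array([ 0.5142, -0.1088])) (np.int64(296), np.int64(325))
wr14 225 (np.int64(340), np.int64(352), array([ 0.5089, -0.111 ])) (np.int64(296), np.int64(324))
wr14 235 (np.int64(345), np.int64(356), array([ 0.5036, -0.1136])) (np.int64(297), np.int64(324))
wr14 245 (np.int64(349), np.int64(360), array([ 0.4982, -0.116 ])) (np.int64(297), np.int64(324))
wr14 252 (np.int64(352), np.int64(363), array([ 0.4944, -0.1178])) (np.int64(297), np.int64(325))
wr16 195 (np.int64(323), np.int64(346), array([ 0.5244, -0.1032])) (np.int64(298), np.int64(321))
wr16 205 (np.int64(326), np.int64(343), array([ 0.5193, -0.1036])) (np.int64(298), np.int64(323))
wr16 215 (np.int64(329), np.int64(339), array([ 0.5141, -0.1036])) (np.int64(298), np.int64(327))
wr16 225 (np.int64(329), np.int64(339), array([ 0.5089, -0.1039])) (np.int64(299), np.int64(327))
wr16 235 (np.int64(329), np.int64(339), array([ 0.5035, -0.1041])) (np.int64(297), np.int64(327))
wr16 245 (np.int64(329), np.int64(338), array([ 0.498 , -0.1041])) (np.int64(298), np.int64(327))
wr16 252 (np.int64(329), np.int64(338), array([ 0.4941, -0.1043])) (np.int64(298), np.int64(327))
```

The lever now lies parallel to the neck, with no gap, and the pointer is level. I'm handing in.

```bash
python3 -c "
from bench import r
s=r.read_state();print(s['time'],s['gripper_width'],abs(s['qvel']).max(),s['ft_force']);print(r.job_done())"
```

```text
14.7 0.23934786951422513 0.0027147696560125166 [2.19143639 1.3402637  2.16294901]
the job is handed in; nothing more can be done
None
```

I pulled the tray out to its stop with the paper stop left in, then drew the paper stop out to the red mark. While holding it there I pinched the cam lever shut at 30 N, and handed in at 14.7 s of robot time with the grip still on. No verdict is reported.

**Last checks**
- **Tray:** the knob sits about 136 mm in front of the laminator's face, which works out to about 0.091 m of travel against 0.090 m at the stop. It moved about 76 mm in total, so it seems to have started roughly 14 mm out rather than fully in.
- **Pointer:** within about 1–2 mm of the red mark in the wrist camera, both before the squeeze and after it.
- **Lever:** measured from the image, it lies along the neck to within about 0.01 rad. Before the squeeze it was clearly open.
- **Grip:** the fingers stopped about 21 mm apart, against an expected 22 mm. The wrist force showed 2–4 N, about the spring's pull.

**What went wrong or disagreed**
- **Missed passes:** my first two pulls went over the knob. The fingertips look about 20 mm higher than the reported tool position, so I went lower and hooked the knob from behind with closed fingers.
- **Hard stop:** the tray met its stop with about 65 N in x and 50 N in z at the wrist, below the 120 N limit.
- **Other things on the desk:** nothing looked moved. I compared only the cup's position between pictures, and the arm stayed clear of the rest.

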